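# Sleeve the optical housing and show its window to the inspection camera

### The arm

A 6-joint arm with a two-finger parallel gripper is mounted at the origin on a cart in front of the work surface, level with it; the furniture and walls round the work are solid. World frame = base frame: x ahead of the robot, y to its left, z up, the work surface at z = 0. Lengths are in mm, angles in rad, forces in N, time in s.
With the tool pointing down it reaches from about 275 to 750 mm from the base axis. Payload 10.2 kg.
Tool frame: the origin (TCP) lies on the front face of the gripper's body, between the roots of the fingers; the fingertips stand 73 mm ahead of it and the grasp point (between the pads) lies 54 mm ahead of it; z points along the fingers, y is the line along which they close (so a half turn about z gives the same grasp; the last joint's range is limited). The gripper opens to 85 mm and grips with 20 to 120 N. Pads are 22 mm wide; open, the fingers measure 114 mm over their backs; the gripper's body (76 mm by 85 mm) begins 54 mm behind the grasp point. The pads swing forward as they close: fully open they stand 13 mm farther back than shut.
Start: joints at [-1.518, 0.313, 1.498, -0, 1.331, -0.223], TCP at [142.953, -505.169, 303.894] pointing down, gripper open.
Joint ranges: [-2.94, 2.94], [-0.97, 2.17], [0.19, 2.56], [-1.23, 4.37], [0.02, 3.11], [-2.88, 2.88]. Speed limits (rad/s): [2.39, 2.39, 3.01, 3.14, 3.14, 3.14].

### API

Orientations are given as a unit quaternion [w, x, y, z].
In Python, from rig import * gives the robot as it stands.
- The arm moves only by the tool step_arm, never from a script. Its argument "plan" is a list of rows, each an object with "offset": the shift along the tool's x, y, z in cm, a list of three; "rot": the turn, a rotation vector about the tool's x, y, z in degrees, a list of three; "gripper": the finger opening in cm, from 0 to 8.54. In form: [{"offset": [x, y, z], "rot": [wx, wy, wz], "gripper": gripper}, ...]. A call has 1 to 12 rows; each row is the pose to reach, as a shift and turn from the pose commanded when the call began, along the tool's axes at that moment; what a row does not reach only later rows make up. A row lasts 1/10 s, in which the tool goes at most 50 mm and 8.59 degrees, less where a joint would pass 70% of its speed; a pose out of reach is approached as far as the arm can. A call with a gripper value outside its range is refused whole. The fingers move at their own pace and stop on an object; "squeeze" is the grip in N (left out, the last holds). Time passes only in rows, so rows that repeat a pose let the fingers close. It gives the time, the measured TCP pose, the force, the opening and the grip force at its end, in the units of the state.
- sense(): the state, without advancing time (a new reading comes with each control period).
- capture(name): name is "scene" or "top" or "wrist"; returns a dict with "color" (384x512x3 uint8, red, green, blue), "depth" (384x512 float32, mm along the optical axis (not along the pixel's ray), 0 where there is no reading), "vertical_fov" (degrees; the focal length in pixels is half the picture's height over the tangent of half this angle, whatever the lens; pixels are square), "cx", "cy" (the principal point, pixels), "rvec" (rotation vector, rad) and "tvec" (3), from world to camera coordinates, as OpenCV has them; the wrist camera has in their place "mount" (4x4, takes a point from camera to tool coordinates, whose origin is the TCP and whose axes are the flange's). Camera axes: x right, y down, z forward; pixel columns grow to the right and rows downward; lengths in mm; the calibration is good to about 2 mm. A picture is of the moment at which its call begins: read the wrist's pose just before it.
- finish_job(): hands the job in; it is judged then, once.
The state is a dict: "time_s": time; "joints": joint angles; "dq": joint speeds; "tau": joint torques, N m; "eef_pos": TCP position; "ee_rot": TCP orientation; "force": force on the tool from outside, world axes, zero at the start; "wrist_torque": the same for the moment, N m; "grip_width": opening from 0.0 (shut) to 1.0 (fully open); "grip_force": force on a finger pad.
Only numpy, scipy, OpenCV 4.12 (cv2) and the standard library are available. Lean on these libraries where they do the work, as an engineer would, in place of code of your own. Each camera call takes 0.05 s, during which the arm holds its last target. There are 200 camera calls.

### The job

Slip the orange protective sleeve fully home over the round spigot on top of the metal optical housing while the housing sits in its blue nest, and let go of the sleeve. Then lift the housing out of the nest, sleeve still on, and hold it still in the air about 11 cm in front of the inspection camera's lens, its round window on the camera's line of sight and squarely facing the lens (leant back to match the camera's downward look, sleeve end up). Finish while holding it there; leave the other things where they stand and do not bump the camera.

Things in the scene. Friction and masses are not known exactly. Their poses are not given: they have to be found in the camera images.
- sleeve: Loose orange plastic tube standing upright on the bench: outer diameter 33 mm, bore 25 mm, 28 mm tall, open at both ends, 40 g. Origin: centre of its lower end; z up along its axis. Both ends are alike.
- housing: Loose metal housing, about 150 g, upright in the nest: block 40 x 40 mm, 46 high, with a steel spigot on top (22 mm diameter, 20 tall, top 5 mm tapered to 17). Origin: centre of the underside; z up; +x out of the side with the round green window, at the start away from the robot within 0.5 rad. A yellow line marks the top edge over the window. Grip the two plain y sides, 40 mm apart.
- shoulder (a point): Centre of the housing block's top face, at the root of the spigot: 46 mm above the housing's origin. With the sleeve fully home its lower end rests here and its origin lies at this point.
- window (a point): Centre of the round window, on the housing's +x side: 20 mm in x and 26 mm in z from the housing's origin.
- nest: Fixed blue square nest, 66 x 66 mm, 13 mm high, with an open-topped square pocket 42.4 mm wide and 8 mm deep whose floor lies 5 mm above the bench; it holds the housing's foot, leaving 38 mm of the block above its rim. Origin: centre of the underside; z up.
- nest_seat (a point): Centre of the nest's pocket floor, 5 mm above the nest's origin; the seated housing's origin lies here.
- inspection_camera: Fixed inspection camera: white box head with black lens (32 mm across) on a steel post with dark foot plate 90 x 100 mm, 0.3 m high in all. Origin: on the bench, 15 mm inside the foot's front edge; z up; the lens looks towards -x and 20 degrees (0.349 rad) down. Lens front: 248 mm above the bench, 27 mm in -x from the origin.
- focus (a point): Where the window's centre belongs: 110 mm in front of the lens on its line of sight, 210 mm above the bench, 130 mm in -x from the camera's origin. Axes: x points to the lens (20 degrees upwards), z up, leaning 20 degrees away from the camera, y level. In the right attitude the housing's x, y and z axes match these.
- beaker: Bystander: small clear glass beaker, 46 mm across, 57 mm high. Origin: underside centre.
- bottle_oil: Bystander: bottle with an orange cap, 55 mm across, 110 mm high. Origin: underside centre.
- dish: Bystander: clear culture dish, 59 mm across, 13 mm high. Origin: underside centre.
- timer: Bystander: white bench timer, 62 x 66 x 25 mm. Origin: underside centre.
- objective: Bystander: spare microscope objective standing upright, 29 mm across, 50 mm high. Origin: underside centre.

How it is judged:
By the outcome, as a careful person would: the job done as asked, in the order asked, and still so for the second after the job is handed in, while the arm keeps its last pose, push and grip.
It also fails if it takes over 48 s, if anything falls off the work surface, if the arm or the gripper's body presses on something with over 40 N, if the wrist force passes 120 N, or if a joint passes its speed limit or range.

## Working session

There is one attempt and no reset: what is moved stays moved. The work goes in short steps, Python scripts to look and compute and a tool call to move; the robot and the scene stay as the last step left them, time stands still between calls to the robot, and variables do not carry over. Pictures are saved under pics/ and viewed, at most 10 in all, crops included, and the job is handed in when it is done.

Besides the shell and the picture viewer there is one more tool, called after "Call:" in YAML: its name, and indented under it one key for each argument. step_arm: Moves the arm, as the interface text tells. Its arguments: {"type":"object","properties":{"plan":{"type":"array"},"squeeze":{"type":"number"}},"required":["plan"]}

```bash
ls; mkdir -p pics; cat > h.py <<'E'
from rig import *
import numpy as np, cv2
from scipy.spatial.transform import Rotation as R
def RT(q): return R.from_quat([q[1],q[2],q[3],q[0]])
def view(name):
    s=sense(); c=capture(name); im=c["color"]; H,W=im.shape[:2]
    f=H/2/np.tan(np.radians(c["vertical_fov"])/2)
    if name=="wrist":
        M=np.array(c["mount"]); T=np.eye(4); T[:3,:3]=RT(s["ee_rot"]).as_matrix(); T[:3,3]=s["eef_pos"]; M=T@M
        Rm,o=M[:3,:3],M[:3,3]
    else:
        A=R.from_rotvec(np.ravel(c["rvec"])).as_matrix(); Rm=A.T; o=-A.T@np.ravel(c["tvec"])
    return dict(im=im,d=c["depth"],f=f,cx=c["cx"],cy=c["cy"],R=Rm,o=o,s=s)
def ray(v,uv):
    d=v["R"]@np.array([(uv[0]-v["cx"])/v["f"],(uv[1]-v["cy"])/v["f"],1.]); return d
def plane(v,uv,z):
    d=ray(v,uv); return v["o"]+d*(z-v["o"][2])/d[2]
def cloud(v):
    H,W=v["d"].shape; u,w=np.meshgrid(np.arange(W),np.arange(H))
    D=v["d"]; P=np.stack([(u-v["cx"])/v["f"]*D,(w-v["cy"])/v["f"]*D,D],-1)
    return P@v["R"].T+v["o"]
def proj(v,p):
    q=v["R"].T@(np.array(p,float)-v["o"]); return np.array([v["cx"]+v["f"]*q[0]/q[2],v["cy"]+v["f"]*q[1]/q[2]])
def tri(v1,p1,v2,p2):
    a,b=ray(v1,p1),ray(v2,p2); A=np.stack([a,-b],1); t=np.linalg.lstsq(A,v2["o"]-v1["o"],rcond=None)[0]
    x,y=v1["o"]+a*t[0],v2["o"]+b*t[1]; return (x+y)/2,np.linalg.norm(x-y)
def save(n,im): cv2.imwrite("pics/"+n+".png",im[...,::-1])
E
python3 - <<'E'
from h import *
import pickle
vs={n:view(n) for n in("scene","top","wrist")}
pickle.dump(vs,open("v0.pkl","wb"))
for n,v in vs.items(): print(n,v["o"],v["R"][:,2],v["f"],(v["d"]>0).mean())
save("scene0",vs["scene"]["im"]);save("top0",vs["top"]["im"])
print({k:sense()[k] for k in("eef_pos","ee_rot","force","grip_width")})
E
```

```text
pics
scene [  117.83879122 -1121.74387369  1037.96201717] [ 0.29860061  0.74783906 -0.5929371 ] 469.8609720129371 0.9959208170572916
top [ 434.63579521    3.1460867  1108.87016615] [ 0.13362031  0.02144123 -0.99080063] 374.0749180846369 0.99609375
wrist [ 217.22980836 -484.32748915  373.10826479] [-0.29176186 -0.08154085 -0.95300898] 305.86710772644875 0.9959767659505209
{'eef_pos': array([ 142.94125524, -505.04147535,  303.4911853 ]), 'ee_rot': array([-4.71677683e-04,  9.90509179e-01,  1.37445774e-01,  4.84806635e-05]), 'force': array([0.2771438 , 0.03708548, 0.45867835]), 'grip_width': 1.0054506254542392}
```

View pics/scene0.png

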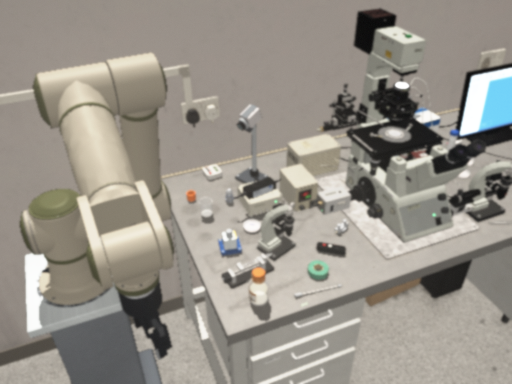

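View pics/top0.png

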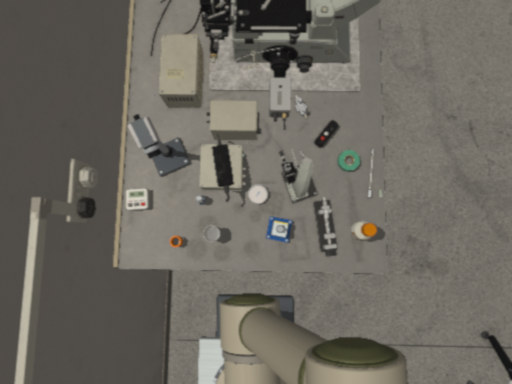

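Scene view: sleeve at (191,197), nest and housing at (230,242), inspection camera head at (249,118). Top view: sleeve at (176,241), nest at (280,229), camera head at (143,130) with its foot at (170,157).

```bash
python3 - <<'E'
from h import *
import pickle
vs=pickle.load(open("v0.pkl","rb")); S,T=vs["scene"],vs["top"]
def blob(v,box,lo,hi):
    x0,y0,x1,y1=box; hsv=cv2.cvtColor(v["im"],cv2.COLOR_RGB2HSV)[y0:y1,x0:x1]
    m=cv2.inRange(hsv,lo,hi); ys,xs=np.nonzero(m); return m,np.array([xs.mean()+x0,ys.mean()+y0]),len(xs)
cs,ct=cloud(S),cloud(T)
for n,bs,bt,lo,hi in[("sleeve",(180,185,202,208),(165,230,190,253),(0,120,80),(18,255,255)),("nest",(212,225,248,260),(262,212,298,246),(100,120,60),(125,255,255))]:
    ms,ps,ns=blob(S,bs,lo,hi); mt,pt,nt=blob(T,bt,lo,hi)
    print(n,ps,ns,pt,nt,tri(S,ps,T,pt))
    P=ct[bt[1]:bt[3],bt[0]:bt[2]][mt>0]; print(" cloud top",np.median(P,0),P.min(0),P.max(0))
    P=cs[bs[1]:bs[3],bs[0]:bs[2]][ms>0]; print(" cloud scn",np.median(P,0),P.min(0),P.max(0))
    if n=="nest":
        c=cv2.minAreaRect(np.argwhere(mt>0)[:,::-1].astype(np.float32)); b=cv2.boxPoints(c)+bt[:2]; print(np.array([plane(T,q,13) for q in b]))
# height slices
for nm,C in(("top",ct),("scene",cs)):
  for lab,(x0,x1,y0,y1) in dict(all=(250,800,0,450)).items():
    m=(C[...,0]>x0)&(C[...,0]<x1)&(C[...,1]>y0)&(C[...,1]<y1)&(C[...,2]>8)&(C[...,2]<350)
    k,l,st,ce=cv2.connectedComponentsWithStats(m.astype(np.uint8))
    for i in range(1,k):
        if st[i,4]>25:
            P=C[l==i]; print(nm,ce[i].round(),P.min(0).round(),P.max(0).round())
save("crops",np.hstack([cv2.resize(S["im"][90:270,160:300],None,fx=2.8,fy=3,interpolation=3),cv2.resize(T["im"][100:280,110:300],None,fx=2.1,fy=3,interpolation=3)]))
E
```

```text
sleeve [190.72222222 195.47222222] 72 [175.84090909 241.14772727] 88 (array([422.08636753, 233.71647917,  13.51221211]), np.float64(0.7136405878180401))
 cloud top [421.98280613 233.04582327  21.40324679] [407.72548329 217.44142735  -4.43443181] [436.69774285 248.12670588  31.62132111]
 cloud scn [421.56296532 222.7512829   17.92358729] [406.87824712 210.59695696   0.43001509] [435.02843841 250.71174927  32.6487532 ]
nest [223.0625 244.9375] 16 [277.13194444 229.67361111] 144 (array([452.15394608, -58.29084152,   8.91664408]), np.float64(16.894887572187425))
 cloud top [458.86891761 -57.16137577  13.13167752] [430.58137195 -97.7273203    7.72207192] [494.17815103 -30.81889595  17.76787573]
 cloud scn [437.07031654 -60.1354665   12.03578721] [432.26946756 -75.34163318   7.98922089] [487.99665852 -42.64253276  16.58359095]
[[ 436.60381005  -28.6329014    13.        ]
 [ 498.24747372  -39.16590997   13.        ]
 [ 488.16974241 -100.54007421   13.        ]
 [ 426.7487526   -89.58393998   13.        ]]
top [ 82. 203.] [250. 388.   8.] [800. 424. 350.]
top [226. 147.] [535.   0.   9.] [800. 167. 118.]
top [157. 146.] [614. 205.   8.] [734. 317. 305.]
top [253. 193.] [537.   0.   8.] [594.  27.  18.]
top [137. 199.] [512. 321.   8.] [575. 391.  30.]
top [200. 199.] [532. 155.   8.] [558. 180.  54.]
top [210. 233.] [424. 107.   8.] [469. 150.  60.]
top [175. 241.] [408. 218.   9.] [437. 250.  32.]
top [239. 310.] [250.   1. 171.] [305.  85. 350.]
scene [226. 139.] [354.   0.   8.] [800. 435. 350.]
scene [211. 171.] [509. 314.   8.] [574. 387.  28.]
scene [190. 195.] [404. 211.   8.] [435. 251.  33.]
scene [205. 206.] [423.  99.   8.] [466. 154.  58.]
scene [249. 222.] [535.   0.   8.] [589.  28.  17.]
```

View pics/crops.png

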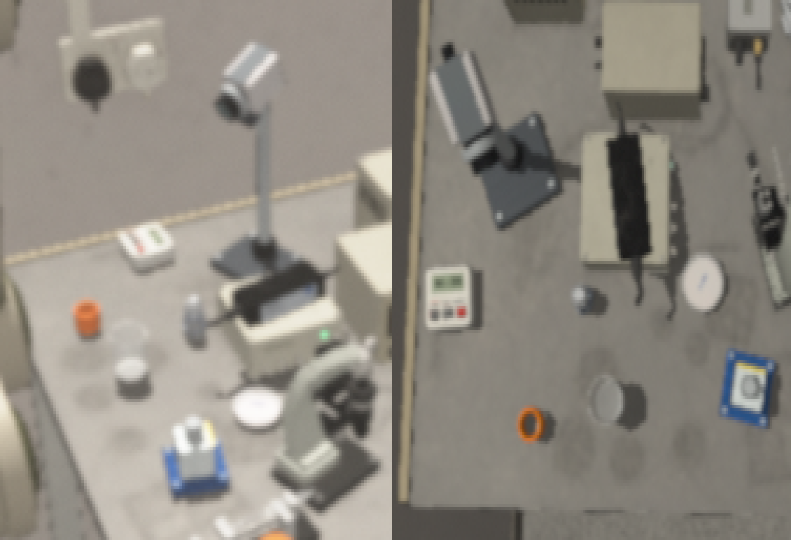

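Crops: sleeve upright at left, housing in the nest with its yellow edge on the far side, and the camera head pointing toward the robot and slightly right. I'll measure the camera next and plan the approach over the nest.

```bash
cat >> h.py <<'E'
def move(p,yaw=None,Rt=None,s=None):
    "offset cm / rot deg in current tool axes to reach TCP p with tool down at yaw (tool x axis heading) or Rt"
    s=s or sense(); A=RT(s["ee_rot"])
    if Rt is None: Rt=R.from_euler("z",yaw)*R.from_euler("x",np.pi)
    o=A.inv().apply(np.array(p)-s["eef_pos"])/10; r=(A.inv()*Rt).as_rotvec(degrees=True)
    print("offset",o.round(2),"rot",r.round(1),"|o|",np.linalg.norm(o).round(1)); return o,r
E
python3 - <<'E'
from h import *
import pickle
vs=pickle.load(open("v0.pkl","rb"))
C=np.concatenate([cloud(vs["top"]).reshape(-1,3),cloud(vs["scene"]).reshape(-1,3)]); n=len(C)//2
for nm,Q in(("top",C[:n]),("scene",C[n:])):
  B=(Q[:,0]>590)&(Q[:,0]<800)&(Q[:,1]>190)&(Q[:,1]<345)
  f=Q[B&(Q[:,2]>4)&(Q[:,2]<25)]; h=Q[B&(Q[:,2]>200)&(Q[:,2]<330)]; p=Q[B&(Q[:,2]>40)&(Q[:,2]<190)]
  for l,X in(("foot",f),("head",h),("post",p)):
    if len(X)<5: continue
    r=cv2.minAreaRect(X[:,:2].astype(np.float32)); print(nm,l,len(X),X.mean(0).round(1),X.min(0).round(),X.max(0).round(),"rect",np.round(r[0],1),np.round(r[1],1),round(r[2],1), cv2.boxPoints(r).round().tolist())
# dark lens points?
move([400,-75,260],-0.165+np.pi); move([400,-75,260],-0.165)
E
```

```text
top foot 863 [671.3 258.2  11.5] [592. 190.   4.] [799. 345.  25.] rect [695.3 267.2] [155.  206.9] 89.7 [[591.0, 190.0], [798.0, 189.0], [799.0, 344.0], [592.0, 345.0]]
top head 879 [661.7 258.6 284.3] [616. 229. 224.] [712. 296. 305.] rect [664.9 262.5] [101.7  48.1] 25.3 [[609.0, 263.0], [629.0, 219.0], [721.0, 262.0], [701.0, 306.0]]
top post 64 [684.5 267.9  86.1] [679. 264.  42.] [693. 277. 146.] rect [684.1 269.2] [ 6.9 16.4] 50.0 [[676.0, 272.0], [688.0, 261.0], [693.0, 267.0], [680.0, 277.0]]
scene foot 271 [665.8 266.7  11.2] [599. 228.   4.] [782. 329.  25.] rect [690.6 277.8] [183.6  99.5] 0.7 [[598.0, 326.0], [599.0, 227.0], [783.0, 229.0], [782.0, 329.0]]
scene head 479 [661.8 250.6 266.8] [614. 224. 201.] [713. 300. 303.] rect [661.  260.1] [99.8 54.6] 26.7 [[604.0, 262.0], [629.0, 213.0], [718.0, 258.0], [693.0, 307.0]]
scene post 161 [684.  267.2 118.5] [675. 259.  41.] [696. 286. 189.] rect [684.9 270.8] [26.8 16. ] 67.1 [[672.0, 262.0], [687.0, 255.0], [697.0, 280.0], [683.0, 286.0]]
offset [ 36.44 -34.38   4.39] rot [ 0.000e+00 -1.000e-01 -1.547e+02] |o| 50.3
offset [ 36.44 -34.38   4.39] rot [-0.1 -0.  25.3] |o| 50.3
```

Call:
step_arm:
  plan:
    - {"offset":[36.4,-34.4,4.4],"rot":[0,0,-155],"gripper":8.5}
    - {"offset":[36.4,-34.4,4.4],"rot":[0,0,-155],"gripper":8.5}
    - {"offset":[36.4,-34.4,4.4],"rot":[0,0,-155],"gripper":8.5}
    - {"offset":[36.4,-34.4,4.4],"rot":[0,0,-155],"gripper":8.5}
    - {"offset":[36.4,-34.4,4.4],"rot":[0,0,-155],"gripper":8.5}
    - {"offset":[36.4,-34.4,4.4],"rot":[0,0,-155],"gripper":8.5}
    - {"offset":[36.4,-34.4,4.4],"rot":[0,0,-155],"gripper":8.5}
    - {"offset":[36.4,-34.4,4.4],"rot":[0,0,-155],"gripper":8.5}
    - {"offset":[36.4,-34.4,4.4],"rot":[0,0,-155],"gripper":8.5}
    - {"offset":[36.4,-34.4,4.4],"rot":[0,0,-155],"gripper":8.5}
    - {"offset":[36.4,-34.4,4.4],"rot":[0,0,-155],"gripper":8.5}
    - {"offset":[36.4,-34.4,4.4],"rot":[0,0,-155],"gripper":8.5}

```text
time_s: 1.35
eef_pos: [399.9, -73.4, 259.6]
ee_rot: [-0.0, 0.504, 0.864, -0.0]
force: [-0.1, -0.7, 0.1]
grip_width: 0.993
grip_force: 0.0
```

```bash
python3 - <<'E'
from h import *
print(sense()["joints"]); move([430,-70,230],-0.165+np.pi)
E
```

```text
[-4.71565425e-01  9.51086762e-02  1.89061843e+00  2.46886274e-05
  1.15665186e+00 -9.86690840e-01]
offset [-1.19  2.79  2.96] rot [ -0.  -0. -51.] |o| 4.2
```

Call:
step_arm:
  plan:
    - {"offset":[-1.2,2.8,3.0],"rot":[0,0,-51],"gripper":8.5}
    - {"offset":[-1.2,2.8,3.0],"rot":[0,0,-51],"gripper":8.5}
    - {"offset":[-1.2,2.8,3.0],"rot":[0,0,-51],"gripper":8.5}
    - {"offset":[-1.2,2.8,3.0],"rot":[0,0,-51],"gripper":8.5}
    - {"offset":[-1.2,2.8,3.0],"rot":[0,0,-51],"gripper":8.5}
    - {"offset":[-1.2,2.8,3.0],"rot":[0,0,-51],"gripper":8.5}
    - {"offset":[-1.2,2.8,3.0],"rot":[0,0,-51],"gripper":8.5}
    - {"offset":[-1.2,2.8,3.0],"rot":[0,0,-51],"gripper":8.5}

```text
time_s: 2.15
eef_pos: [429.8, -72.0, 229.8]
ee_rot: [-0.0, 0.09, 0.996, 0.0]
force: [0.1, -0.1, -0.4]
grip_width: 0.992
grip_force: 0.0
```

```bash
python3 - <<'E'
from h import *
import pickle
v=view("wrist"); pickle.dump(v,open("w1.pkl","wb")); print(v["s"]["joints"],v["o"],v["R"][:,2],v["s"]["eef_pos"],v["s"]["force"])
save("w1",v["im"]); print(proj(v,[460,-64,60]))
E
```

```text
[-4.36070055e-01  1.97420610e-01  1.85638222e+00  3.16029061e-05
  1.08800489e+00 -1.82745624e+00] [353.10141026 -58.48564344 299.52860493] [ 0.29795633 -0.05379279 -0.95306262] [429.78509098 -71.96206514 229.81978109] [ 0.09055709 -0.09437264 -0.43394829]
[277.64656237 220.65342656]
```

View pics/w1.png

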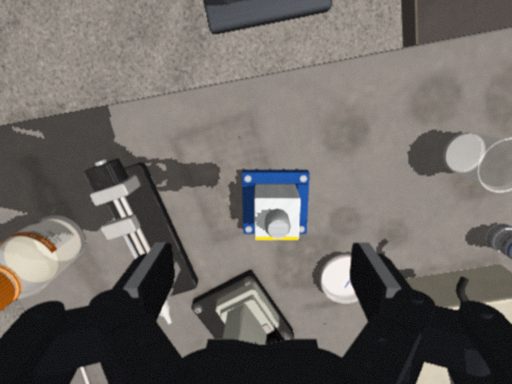

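The wrist view shows the nest centred at (276,202), the spigot at (278,222) and the yellow edge at (277,238). There is clear room for the fingers on both y sides.

```bash
cat > meas.py <<'E'
from h import *
def house(v):
    C=cloud(v); near=(np.hypot(C[...,0]-462,C[...,1]+64)<48)
    for lab,lo,hi in(("spigot",60,80),("top",47,56),("rim",9,17)):
        P=C[near&(C[...,2]>lo)&(C[...,2]<hi)]
        r=cv2.minAreaRect(P[:,:2].astype(np.float32)); print(lab,len(P),P.mean(0).round(1),"zmed",np.median(P[:,2]).round(1),np.round(r[0],1),np.round(r[1],1),round(r[2],1))
    hsv=cv2.cvtColor(v["im"],cv2.COLOR_RGB2HSV); uv=proj(v,[462,-64,30]); 
    W=np.zeros(hsv.shape[:2],np.uint8); cv2.circle(W,tuple(int(a) for a in uv),50,255,-1)
    m=cv2.inRange(hsv,(100,120,50),(125,255,255))&W
    ys,xs=np.nonzero(m); r=cv2.minAreaRect(np.stack([xs,ys],1).astype(np.float32)); b=cv2.boxPoints(r)
    g=np.array([plane(v,q,13) for q in b]); e=g[1]-g[0]; print("nest rect",np.round(r[0],1),g.mean(0).round(1),"sides",np.linalg.norm(g[1]-g[0]).round(1),np.linalg.norm(g[2]-g[1]).round(1),"ang",np.degrees(np.arctan2(e[1],e[0])).round(1))
    m=cv2.inRange(hsv,(20,110,120),(35,255,255))&W; ys,xs=np.nonzero(m)
    if len(xs)>5:
        r=cv2.minAreaRect(np.stack([xs,ys],1).astype(np.float32)); b=cv2.boxPoints(r); g=np.array([plane(v,q,51) for q in b]); i=np.argmax([np.linalg.norm(g[1]-g[0]),np.linalg.norm(g[2]-g[1])]); e=g[i+1]-g[i]
        print("yellow",len(xs),np.round(r[0],1),g.mean(0).round(1),"len",np.linalg.norm(e).round(1),"ang",np.degrees(np.arctan2(e[1],e[0])).round(1))
    return np.round(b,1)
E
python3 - <<'E'
from meas import *
import pickle
v=pickle.load(open("w1.pkl","rb")); house(v)
move([395,215,190],-0.165+np.pi)
E
```

```text
spigot 536 [459.5 -64.7  68.7] zmed 69.9 [460.8 -64.4] [21.2 19.4] 79.4
top 1327 [458.1 -64.7  50.6] zmed 50.6 [461.7 -64.7] [40. 40.] 79.4
rim 1904 [451.1 -64.7  12.5] zmed 12.5 [461.6 -64.8] [66.1 65.4] 79.5
nest rect [275.  201.5] [461.1 -64.5  13. ] sides 63.7 67.1 ang 79.7
yellow 124 [276. 238.] [480.6 -68.4  51. ] len 37.8 ang 77.4
offset [ 8.53 27.62  3.99] rot [ 0.  -0.  -0.8] |o| 29.2
```

Call:
step_arm:
  plan:
    - {"offset":[8.5,27.6,4.0],"rot":[0,0,0.2],"gripper":8.5}
    - {"offset":[8.5,27.6,4.0],"rot":[0,0,0.2],"gripper":8.5}
    - {"offset":[8.5,27.6,4.0],"rot":[0,0,0.2],"gripper":8.5}
    - {"offset":[8.5,27.6,4.0],"rot":[0,0,0.2],"gripper":8.5}
    - {"offset":[8.5,27.6,4.0],"rot":[0,0,0.2],"gripper":8.5}
    - {"offset":[8.5,27.6,4.0],"rot":[0,0,0.2],"gripper":8.5}
    - {"offset":[8.5,27.6,4.0],"rot":[0,0,0.2],"gripper":8.5}
    - {"offset":[8.5,27.6,4.0],"rot":[0,0,0.2],"gripper":8.5}
    - {"offset":[8.5,27.6,4.0],"rot":[0,0,0.2],"gripper":8.5}

```text
time_s: 3.1
eef_pos: [394.7, 213.8, 190.0]
ee_rot: [0.0, 0.09, 0.996, -0.0]
force: [0.9, -0.0, 0.2]
grip_width: 0.994
grip_force: 0.0
```

```bash
python3 - <<'E'
from h import *
import pickle
v=view("wrist"); pickle.dump(v,open("w2.pkl","wb")); save("w2",v["im"])
C=cloud(v); hsv=cv2.cvtColor(v["im"],cv2.COLOR_RGB2HSV); m=cv2.inRange(hsv,(0,130,60),(20,255,255))>0
m&=np.hypot(C[...,0]-422,C[...,1]-234)<40
P=C[m]; print(len(P),P.min(0),P.max(0)); T=P[P[:,2]>24]; (c,r)=cv2.minEnclosingCircle(T[:,:2].astype(np.float32)); print("top ring",np.median(T[:,2]),c,r)
k=cv2.fitEllipse(max(cv2.findContours(m.astype(np.uint8),0,1)[0],key=len)); print(k)
B=C[(np.hypot(C[...,0]-422,C[...,1]-234)<60)]; print("bench z",np.percentile(B[:,2],[10,30,50]))
print(v["s"]["eef_pos"],RT(v["s"]["ee_rot"]).as_euler("xyz",degrees=True))
y=np.radians(169.5)
move([*c,81],y,s=v["s"])
E
```

```text
1246 [404.99675791 214.88302564  -1.59494125] [452.5349238 250.2879525  29.4298614]
top ring 27.219740853827304 (421.5412902832031, 232.8953094482422) 16.496654510498047
((289.9200439453125, 213.80914306640625), (39.29590606689453, 46.297080993652344), 163.53451538085938)
bench z [ -0.84497968   0.29940464 180.4254512 ]
[394.66655126 213.80939513 190.0079566 ] [-1.79992672e+02  8.95038231e-03  1.69615332e+02]
offset [-2.3   2.36 10.9 ] rot [-0.   0.   0.1] |o| 11.4
```

View pics/w2.png

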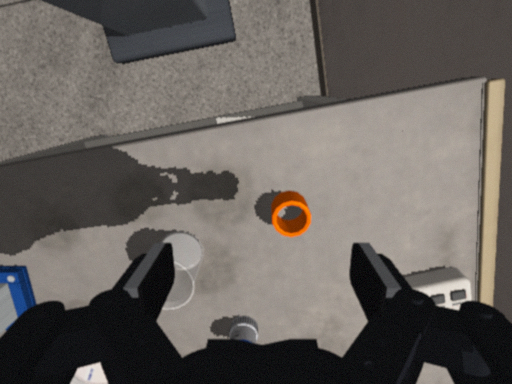

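The sleeve's top ring is at (291,216). It measures 16.5 mm in radius and 27–28 mm high, as it should, and it stands clear of the beaker at (182,270).

Call:
step_arm:
  plan:
    - {"offset":[-2.3,2.4,4],"rot":[0,0,0.1],"gripper":7}
    - {"offset":[-2.3,2.4,6],"rot":[0,0,0.1],"gripper":7}
    - {"offset":[-2.3,2.4,9],"rot":[0,0,0.1],"gripper":7}
    - {"offset":[-2.3,2.4,10.5],"rot":[0,0,0.1],"gripper":7}
    - {"offset":[-2.3,2.4,11.1],"rot":[0,0,0.1],"gripper":7}
    - {"offset":[-2.3,2.4,11.1],"rot":[0,0,0.1],"gripper":7}
    - {"offset":[-2.3,2.4,11.1],"rot":[0,0,0.1],"gripper":7}

```text
time_s: 3.85
eef_pos: [421.9, 233.8, 79.8]
ee_rot: [0.001, 0.091, 0.996, 0.0]
force: [-0.0, -0.6, -0.6]
grip_width: 0.818
grip_force: 0.0
```

Call:
step_arm:
  plan:
    - {"offset":[0,0,0],"rot":[0,0,0],"gripper":2.5}
    - {"offset":[0,0,0],"rot":[0,0,0],"gripper":2.5}
    - {"offset":[0,0,0],"rot":[0,0,0],"gripper":2.5}
    - {"offset":[0,0,0],"rot":[0,0,0],"gripper":2.5}
    - {"offset":[0,0,0],"rot":[0,0,0],"gripper":2.5}
    - {"offset":[0,0,0],"rot":[0,0,0],"gripper":2.5}
    - {"offset":[0,0,0],"rot":[0,0,0],"gripper":2.5}
    - {"offset":[0,0,0],"rot":[0,0,0],"gripper":2.5}
  squeeze: 30

```text
time_s: 4.65
eef_pos: [421.6, 234.2, 79.6]
ee_rot: [0.001, 0.09, 0.996, 0.0]
force: [-1.5, -0.5, 5.4]
grip_width: 0.381
grip_force: 29.3
```

```bash
python3 - <<'E'
from h import *
s=sense(); print(s["eef_pos"],s["force"],s["grip_width"]*85.4,s["grip_force"])
E
```

```text
[421.55397914 234.22385885  79.62920311] [-1.5184318  -0.4991134   5.43774881] 32.50004302047885 29.311717227101326
```

Call:
step_arm:
  plan:
    - {"offset":[0,0,-2],"rot":[0,0,0],"gripper":2.5}
    - {"offset":[0,0,-5],"rot":[0,0,0],"gripper":2.5}
    - {"offset":[0,0,-9],"rot":[0,0,0],"gripper":2.5}
    - {"offset":[0,0,-10],"rot":[0,0,0],"gripper":2.5}
    - {"offset":[0,0,-10],"rot":[0,0,0],"gripper":2.5}

```text
time_s: 5.15
eef_pos: [421.7, 234.3, 180.2]
ee_rot: [0.002, 0.09, 0.996, 0.001]
force: [-1.0, -0.3, -0.8]
grip_width: 0.379
grip_force: 30.0
```

```bash
python3 - <<'E'
from h import *
s=sense(); print(s["force"],s["grip_width"]*85.4,s["grip_force"])
move([461.6,-64.7,s["eef_pos"][2]],np.radians(169.5))
E
```

```text
[-1.02022692 -0.25328618 -0.80814052] 32.32485609563777 30.043107122182846
offset [-9.300e+00 -2.869e+01 -1.000e-02] rot [0.1 0.2 0.1] |o| 30.2
```

Call:
step_arm:
  plan:
    - {"offset":[-3,-9,0],"rot":[0,0,0],"gripper":2.5}
    - {"offset":[-9.3,-28.7,0],"rot":[0.1,0.2,0.1],"gripper":2.5}
    - {"offset":[-9.3,-28.7,0],"rot":[0.1,0.2,0.1],"gripper":2.5}
    - {"offset":[-9.3,-28.7,0],"rot":[0.1,0.2,0.1],"gripper":2.5}
    - {"offset":[-9.3,-28.7,0],"rot":[0.1,0.2,0.1],"gripper":2.5}
    - {"offset":[-9.3,-28.7,0],"rot":[0.1,0.2,0.1],"gripper":2.5}
    - {"offset":[-9.3,-28.7,0],"rot":[0.1,0.2,0.1],"gripper":2.5}
    - {"offset":[-9.3,-28.7,0],"rot":[0.1,0.2,0.1],"gripper":2.5}
    - {"offset":[-9.3,-28.7,0],"rot":[0.1,0.2,0.1],"gripper":2.5}
    - {"offset":[-9.3,-28.7,0],"rot":[0.1,0.2,0.1],"gripper":2.5}
    - {"offset":[-9.3,-28.7,0],"rot":[0.1,0.2,0.1],"gripper":2.5}

```text
time_s: 6.25
eef_pos: [461.0, -63.9, 178.7]
ee_rot: [-0.002, 0.09, 0.996, -0.001]
force: [-0.3, 0.8, -0.3]
grip_width: 0.373
grip_force: 30.1
```

```bash
python3 - <<'E'
from meas import *
v=view("wrist"); save("w3",v["im"]); s=v["s"]; print(s["eef_pos"],s["force"],s["grip_width"]*85.4)
move([461.6,-64.7,s["eef_pos"][2]],np.radians(169.5),s=s)
C=cloud(v); near=np.hypot(C[...,0]-462,C[...,1]+64)<48
hsv=cv2.cvtColor(v["im"],cv2.COLOR_RGB2HSV); m=(cv2.inRange(hsv,(0,130,60),(20,255,255))>0)&near
P=C[m]; print("sleeve",len(P),P.min(0).round(1),P.max(0).round(1),"ctr-y",((P[:,1].min()+P[:,1].max())/2))
A=RT(s["ee_rot"]).inv().apply(P-s["eef_pos"]); print("tool frame",A.min(0).round(1),A.max(0).round(1))
for z in range(84,66,-3):
    q=A[(A[:,2]>z-3)&(A[:,2]<=z)]
    if len(q)>10: print(z,len(q),q.min(0).round(1),q.max(0).round(1))
house(v)
E
```

```text
[461.0250213  -63.91391381 178.73865427] [-0.25106654  0.77660272 -0.31499796] 31.893287754584147
offset [-0.07 -0.07 -0.  ] rot [-0.1 -0.2  0.1] |o| 0.1
sleeve 4287 [444.6 -81.8  99.2] [478.3 -47.7 129.8] ctr-y -64.73402764331284
tool frame [-17.6 -16.6  48.9] [16.3 15.7 79.5]
81 33 [-13.2 -10.6  78. ] [15.2  8.6 79.5]
78 234 [-13.4 -16.6  75. ] [16.1 15.2 78. ]
75 285 [-13.8 -16.4  72. ] [16.  15.3 75. ]
72 282 [-13.7 -16.2  69. ] [16.  15.6 72. ]
69 318 [-14.  -16.4  66. ] [16.  15.4 69. ]
spigot 387 [455.  -63.7  67.2] zmed 67.5 [456.6 -63.9] [21.8 10.7] 79.3
top 1710 [453.7 -63.3  50.5] zmed 50.5 [460.  -64.5] [40.  36.1] 79.8
rim 2919 [451.1 -62.8  12.5] zmed 12.6 [462. -65.] [66.1 66. ] 79.6
nest rect [261.8 190.6] [461.7 -64.7  13. ] sides 63.2 66.4 ang 80.5
yellow 8 [271.  241.5] [487.1 -62.5  51. ] len 5.8 ang 67.2
```

View pics/w3.png

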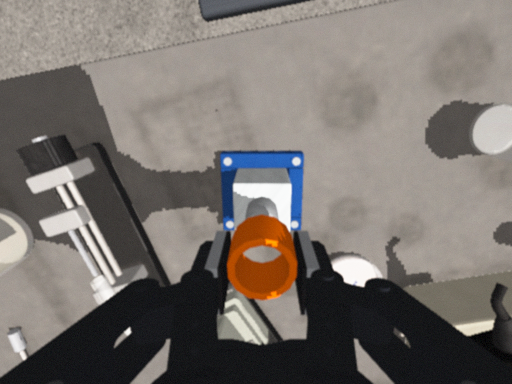

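The sleeve sits squarely between the fingers at (262,258), 0.5 mm off the tool axis. The housing is right below it at (262,195), so I'll lower in steps and watch the force.

Call:
step_arm:
  plan:
    - {"offset":[-0.05,-0.05,0.5],"rot":[-0.1,-0.2,0.1],"gripper":2.5}
    - {"offset":[-0.05,-0.05,1.2],"rot":[-0.1,-0.2,0.1],"gripper":2.5}
    - {"offset":[-0.05,-0.05,1.9],"rot":[-0.1,-0.2,0.1],"gripper":2.5}
    - {"offset":[-0.05,-0.05,2.5],"rot":[-0.1,-0.2,0.1],"gripper":2.5}
    - {"offset":[-0.05,-0.05,3.0],"rot":[-0.1,-0.2,0.1],"gripper":2.5}
    - {"offset":[-0.05,-0.05,3.5],"rot":[-0.1,-0.2,0.1],"gripper":2.5}
    - {"offset":[-0.05,-0.05,4.0],"rot":[-0.1,-0.2,0.1],"gripper":2.5}
    - {"offset":[-0.05,-0.05,4.0],"rot":[-0.1,-0.2,0.1],"gripper":2.5}
    - {"offset":[-0.05,-0.05,4.0],"rot":[-0.1,-0.2,0.1],"gripper":2.5}

```text
time_s: 7.2
eef_pos: [461.4, -65.6, 138.9]
ee_rot: [0.0, 0.092, 0.996, -0.0]
force: [0.2, -0.4, -0.6]
grip_width: 0.376
grip_force: 30.1
```

Call:
step_arm:
  plan:
    - {"offset":[0,0,0.3],"rot":[0,0,0],"gripper":2.5}
    - {"offset":[0,0,0.5],"rot":[0,0,0],"gripper":2.5}
    - {"offset":[0,0,0.7],"rot":[0,0,0],"gripper":2.5}
    - {"offset":[0,0,0.7],"rot":[0,0,0],"gripper":2.5}
    - {"offset":[0,0,0.7],"rot":[0,0,0],"gripper":2.5}

```text
time_s: 7.7
eef_pos: [461.4, -65.6, 131.9]
ee_rot: [-0.0, 0.092, 0.996, -0.0]
force: [0.8, -0.4, -1.1]
grip_width: 0.374
grip_force: 30.1
```

Call:
step_arm:
  plan:
    - {"offset":[0,0.1,0],"rot":[0,0,0],"gripper":2.5}
    - {"offset":[0,0.1,0.1],"rot":[0,0,0],"gripper":2.5}
    - {"offset":[0,0.1,0.2],"rot":[0,0,0],"gripper":2.5}
    - {"offset":[0,0.1,0.3],"rot":[0,0,0],"gripper":2.5}
    - {"offset":[0,0.1,0.3],"rot":[0,0,0],"gripper":2.5}

```text
time_s: 8.2
eef_pos: [462.0, -64.6, 130.6]
ee_rot: [0.001, 0.092, 0.996, -0.0]
force: [-5.9, 3.1, 20.7]
grip_width: 0.371
grip_force: 31.8
```

Call:
step_arm:
  plan:
    - {"offset":[0,0.1,0.15],"rot":[0,0,0],"gripper":6.5}
    - {"offset":[0,0.1,0.1],"rot":[0,0,0],"gripper":6.5}
    - {"offset":[0,0.1,0],"rot":[0,0,0],"gripper":6.5}
    - {"offset":[0,0.1,0],"rot":[0,0,0],"gripper":6.5}
    - {"offset":[0,0.1,-1],"rot":[0,0,0],"gripper":6.5}
    - {"offset":[0,0.1,-4],"rot":[0,0,0],"gripper":7}
    - {"offset":[0,0.1,-7],"rot":[0,0,0],"gripper":7}
    - {"offset":[0,0.1,-9],"rot":[0,0,0],"gripper":7}
    - {"offset":[3,0.1,-10],"rot":[0,0,0],"gripper":7}
    - {"offset":[3,0.1,-10],"rot":[0,0,0],"gripper":7}
    - {"offset":[3,0.1,-10],"rot":[0,0,0],"gripper":7}

```text
time_s: 9.3
eef_pos: [432.3, -58.1, 229.6]
ee_rot: [0.001, 0.092, 0.996, -0.0]
force: [0.0, -0.0, -0.3]
grip_width: 0.817
grip_force: 0.0
```

```bash
python3 - <<'E'
from meas import *
v=view("wrist"); save("w4",v["im"]); s=v["s"]; print(s["eef_pos"],s["joints"])
C=cloud(v); near=np.hypot(C[...,0]-462,C[...,1]+64)<48
hsv=cv2.cvtColor(v["im"],cv2.COLOR_RGB2HSV); m=(cv2.inRange(hsv,(0,130,60),(20,255,255))>0)&near
P=C[m]; print("sleeve",len(P),P.min(0).round(1),P.max(0).round(1)); T=P[P[:,2]>75]; print(cv2.minEnclosingCircle(T[:,:2].astype(np.float32)),np.percentile(T[:,2],[5,50,95]), np.percentile(P[:,2],[1,5]))
house(v)
move([461.8,-64.7,137],np.radians(169.5),s=s)
# inspection camera views
import pickle; t=view("top"); sc=view("scene"); pickle.dump((t,sc),open("v1.pkl","wb"))
save("cam",np.hstack([cv2.resize(sc["im"][100:190,215:285],None,fx=5.5,fy=6,interpolation=3),cv2.resize(t["im"][110:180,120:200],None,fx=5,fy=540/70,interpolation=3)]))
E
```

```text
[432.29773263 -58.13997691 229.60790443] [-4.03586427e-01  1.97995541e-01  1.85629399e+00  1.65572412e-05
  1.08588900e+00 -1.78976987e+00]
sleeve 1136 [445.2 -80.9  53.7] [477.8 -49.1  80. ]
((461.90093994140625, -65.23717498779297), 16.66290283203125) [75.94801874 78.17344566 79.26694418] [55.88781352 59.17273492]
spigot 1462 [460.8 -65.   72.7] zmed 71.6 [461.5 -65.1] [32.  32.3] 56.9
top 716 [451.9 -62.5  50.5] zmed 50.4 [461.8 -65. ] [39.9 40.1] 80.2
rim 1941 [451.7 -62.8  12.5] zmed 12.5 [461.7 -64.9] [66.1 65.8] 79.9
nest rect [260.5 201. ] [460.7 -65.1  13. ] sides 64.7 65.9 ang 79.5
yellow 19 [261.  237.5] [480.3 -68.2  51. ] len 37.7 ang 79.5
offset [-3.01 -0.1   9.26] rot [-0.   0.1 -0.1] |o| 9.7
```

View pics/w4.png

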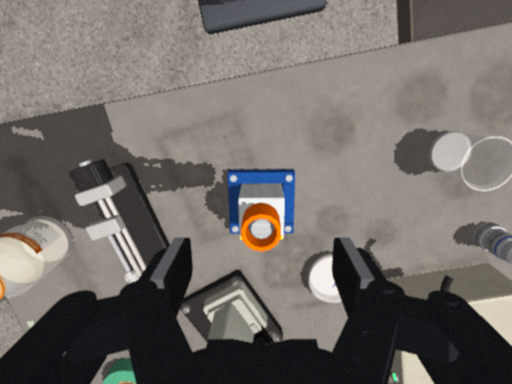

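View pics/cam.png

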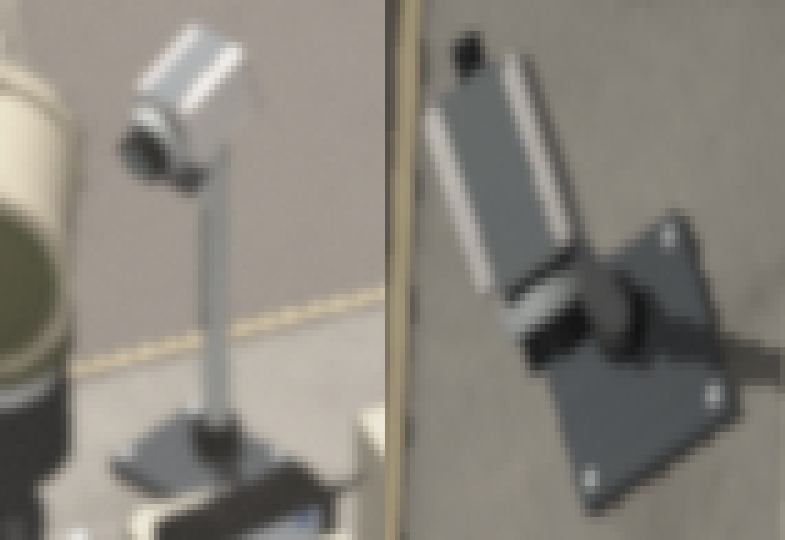

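The sleeve is fully home: its ring at (261,228) is at 79 mm = 51 + 28, centred on the spigot. The camera crops show the lens facing the robot side at an angle of about 25°. I'll take a closer look at the camera with the wrist before lifting.

```bash
python3 - <<'E'
from h import *
s=sense(); M=np.array(capture("wrist")["mount"]); print(M.round(3))
h=np.radians(25.5); tilt=np.radians(32)
Rt=R.from_euler("z",h)*R.from_euler("y",-tilt)*R.from_euler("z",np.pi)*R.from_euler("x",np.pi)
print("tool z",Rt.apply([0,0,1]))
cam=np.array([395,135,360.]); p=cam-Rt.apply(M[:3,3]); print("tcp",p,"view dir",Rt.apply(M[:3,2]))
move(p,Rt=Rt,s=s)
E
```

```text
[[ 1.0000e-03 -9.5300e-01 -3.0300e-01  7.7870e+01]
 [ 1.0000e+00  1.0000e-03  0.0000e+00 -4.2100e-01]
 [-0.0000e+00 -3.0300e-01  9.5300e-01 -6.9693e+01]
 [ 0.0000e+00  0.0000e+00  0.0000e+00  1.0000e+00]]
tool z [ 0.47829733  0.22813612 -0.8480481 ]
tcp [487.75699082 179.70923371 342.16140037] view dir [ 0.68764639  0.32817517 -0.64764458]
offset [ -1.05  24.4  -11.34] rot [-10.1 -30.9 -35.1] |o| 26.9
```

```bash
python3 - <<'E'
from h import *
s=sense(); t=np.array([77.87,-.42,-69.69])
h=np.radians(25.5); tilt=np.radians(43)
Rt=R.from_euler("z",h)*R.from_euler("y",-tilt)*R.from_euler("z",np.pi)*R.from_euler("x",np.pi)
p=np.array([385,130,375.])-Rt.apply(t); print("tcp",p,"tips",p+Rt.apply([0,0,73]))
move(p,Rt=Rt,s=s)
E
```

```text
tcp [479.12037382 175.35844543 377.13917283] tips [524.05637673 196.79181936 323.75035261]
offset [ -0.28  23.81 -14.85] rot [-13.5 -41.6 -34.3] |o| 28.1
```

Call:
step_arm:
  plan:
    - {"offset":[-0.3,23.8,-14.8],"rot":[-13.5,-41.6,-34.3],"gripper":7}
    - {"offset":[-0.3,23.8,-14.8],"rot":[-13.5,-41.6,-34.3],"gripper":7}
    - {"offset":[-0.3,23.8,-14.8],"rot":[-13.5,-41.6,-34.3],"gripper":7}
    - {"offset":[-0.3,23.8,-14.8],"rot":[-13.5,-41.6,-34.3],"gripper":7}
    - {"offset":[-0.3,23.8,-14.8],"rot":[-13.5,-41.6,-34.3],"gripper":7}
    - {"offset":[-0.3,23.8,-14.8],"rot":[-13.5,-41.6,-34.3],"gripper":7}
    - {"offset":[-0.3,23.8,-14.8],"rot":[-13.5,-41.6,-34.3],"gripper":7}
    - {"offset":[-0.3,23.8,-14.8],"rot":[-13.5,-41.6,-34.3],"gripper":7}
    - {"offset":[-0.3,23.8,-14.8],"rot":[-13.5,-41.6,-34.3],"gripper":7}
    - {"offset":[-0.3,23.8,-14.8],"rot":[-13.5,-41.6,-34.3],"gripper":7}
    - {"offset":[-0.3,23.8,-14.8],"rot":[-13.5,-41.6,-34.3],"gripper":7}

```text
time_s: 10.6
eef_pos: [479.1, 175.0, 376.8]
ee_rot: [0.358, -0.205, 0.908, 0.081]
force: [-0.1, -0.5, 0.9]
grip_width: 0.819
grip_force: 0.0
```

```bash
python3 - <<'E'
from h import *
import pickle
v=view("wrist"); pickle.dump(v,open("w5.pkl","wb")); save("w5",v["im"]); print(v["s"]["eef_pos"],v["s"]["joints"],v["o"],v["s"]["dq"].round(3))
E
```

```text
[479.11405219 175.0370823  376.77711916] [ 0.01446031 -0.02161386  1.82531109  0.46254066  0.68836615 -2.26109272] [384.3669894  129.87299036 374.77149824] [ 0.001 -0.002  0.002  0.007 -0.003 -0.008]
```

View pics/w5.png

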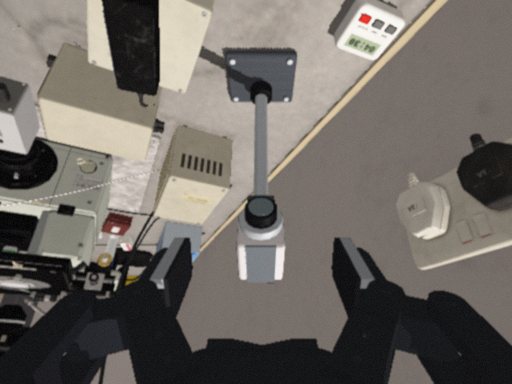

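The wrist view shows the foot plate from (225,50) to (294,101), the post, and the black lens at (261,210) with the white head below it.

```bash
python3 - <<'E'
from h import *
import pickle
v=pickle.load(open("w5.pkl","rb")); C=cloud(v); im=v["im"].astype(int)
box=np.zeros(C.shape[:2],bool); box[40:112,215:305]=1
m=box&(C[...,2]>4)&(C[...,2]<20)&(C[...,0]<760)
k,l,st,ce=cv2.connectedComponentsWithStats(m.astype(np.uint8)); i=1+np.argmax(st[1:,4]); P=C[l==i]
print("foot z",np.percentile(P[:,2],[5,50,95]),len(P)); r=cv2.minAreaRect(P[:,:2].astype(np.float32)); print(r,cv2.boxPoints(r).round(1).tolist())
hb=np.zeros_like(m); hb[185:285,230:292]=1
h=hb&(C[...,2]>190)&(C[...,2]<320)&(np.hypot(C[...,0]-650,C[...,1]-255)<120)
P=C[h]; print("head",len(P),P.min(0).round(),P.max(0).round())
yaw=np.radians(25.5)
def loc(P,o,yaw): 
    d=P-o; return np.stack([d[...,0]*np.cos(yaw)+d[...,1]*np.sin(yaw),-d[...,0]*np.sin(yaw)+d[...,1]*np.cos(yaw),P[...,2]],-1)
dark=h&(im.max(-1)<60); k,l,st,ce=cv2.connectedComponentsWithStats(dark.astype(np.uint8))
for i in range(1,k):
    if st[i,4]>40:
        Q=C[l==i]; print("dark",st[i],ce[i],Q.mean(0).round(1)); 
        c=Q.mean(0); d=c-[0,0,0]
        # plane normal
        n=np.linalg.svd(Q-c)[2][-1]; print(" normal",n.round(3),"yaw",np.degrees(np.arctan2(n[1]*np.sign(n[0]),abs(n[0]))),"elev",np.degrees(np.arcsin(n[2]*np.sign(n[0]))))
    # point cloud of column across lens center
for rr in range(190,285,5): print(rr,[im[rr,261].max()],C[rr,261].round(1))
E
```

```text
foot z [ 7.64226011 10.92972551 12.72412474] 3022
((673.5804443359375, 265.5218505859375), (90.62312316894531, 100.53973388671875), 24.55912208557129) [[611.5, 292.3999938964844], [653.2999877929688, 201.0], [735.7000122070312, 238.60000610351562], [693.9000244140625, 330.1000061035156]]
head 3802 [615. 228. 190.] [699. 294. 302.]
dark [245 196  32  33 549] [260.80327869 214.28779599] [625.8 243.7 254.2]
 normal [-0.793 -0.359 -0.492] yaw 24.352031902888015 elev 29.46918297529034
190 [np.int64(121)] [680.4 269.7 194.8]
195 [np.int64(75)] [652.9 256.7 217.8]
200 [np.int64(81)] [625.6 243.8 239.3]
205 [np.int64(86)] [622.5 242.3 246.3]
210 [np.int64(82)] [620.9 241.6 252.4]
215 [np.int64(72)] [619.5 240.9 258.3]
220 [np.int64(27)] [620.8 241.6 262.7]
225 [np.int64(29)] [625.9 244.  265.3]
230 [np.int64(110)] [629.8 245.8 268.6]
235 [np.int64(210)] [630.7 246.3 273.2]
240 [np.int64(172)] [643.5 252.3 273.1]
245 [np.int64(104)] [639.4 250.4 279.7]
250 [np.int64(131)] [644.9 253.  282.7]
255 [np.int64(135)] [651.5 256.1 285.4]
260 [np.int64(136)] [659.2 259.8 287.9]
265 [np.int64(135)] [666.3 263.1 290.9]
270 [np.int64(138)] [672.7 266.1 294.2]
275 [np.int64(135)] [681.8 270.4 296.9]
280 [np.int64(134)] [688.1 273.4 300.6]
```

```bash
python3 - <<'E'
from h import *
move([461.8,-64.9,220],np.radians(169.6))
E
```

```text
offset [ 19.37 -20.93   3.38] rot [13.4 41.6 34.1] |o| 28.7
```

Call:
step_arm:
  plan:
    - {"offset":[19.4,-20.9,3.4],"rot":[13.4,41.6,34.1],"gripper":7}
    - {"offset":[19.4,-20.9,3.4],"rot":[13.4,41.6,34.1],"gripper":7}
    - {"offset":[19.4,-20.9,3.4],"rot":[13.4,41.6,34.1],"gripper":7}
    - {"offset":[19.4,-20.9,3.4],"rot":[13.4,41.6,34.1],"gripper":7}
    - {"offset":[19.4,-20.9,3.4],"rot":[13.4,41.6,34.1],"gripper":7}
    - {"offset":[19.4,-20.9,3.4],"rot":[13.4,41.6,34.1],"gripper":7}
    - {"offset":[19.4,-20.9,3.4],"rot":[13.4,41.6,34.1],"gripper":7}
    - {"offset":[19.4,-20.9,3.4],"rot":[13.4,41.6,34.1],"gripper":7}
    - {"offset":[19.4,-20.9,3.4],"rot":[13.4,41.6,34.1],"gripper":7}
    - {"offset":[19.4,-20.9,3.4],"rot":[13.4,41.6,34.1],"gripper":7}
    - {"offset":[19.4,-20.9,3.4],"rot":[13.4,41.6,34.1],"gripper":7}

```text
time_s: 11.75
eef_pos: [461.6, -64.0, 220.2]
ee_rot: [0.001, 0.09, 0.996, 0.0]
force: [-0.3, -0.3, -0.8]
grip_width: 0.82
grip_force: 0.0
```

```bash
python3 - <<'E'
from meas import *
v=view("wrist"); house(v); print(v["s"]["eef_pos"])
move([461.8,-64.9,91],np.radians(169.6),s=v["s"])
E
```

```text
spigot 1643 [461.2 -65.   72.8] zmed 71.5 [461.6 -65.2] [32.2 32.4] 50.2
top 784 [452.4 -62.5  50.6] zmed 50.5 [462.2 -65.1] [39.9 41. ] 80.7
rim 2194 [452.2 -63.1  12.6] zmed 12.5 [462.1 -65. ] [66.2 66.2] 79.7
nest rect [261.  175.5] [461.7 -65.   13. ] sides 63.5 65.4 ang 79.7
yellow 34 [261.8 199.1] [470.5 -65.9  51. ] len 36.9 ang 78.3
[461.57011346 -64.02168783 220.17014855]
offset [-0.02 -0.09 12.92] rot [0.  0.1 0.1] |o| 12.9
```

Call:
step_arm:
  plan:
    - {"offset":[-0.05,-0.1,3],"rot":[0,0.1,0.1],"gripper":7}
    - {"offset":[-0.05,-0.1,6],"rot":[0,0.1,0.1],"gripper":7}
    - {"offset":[-0.05,-0.1,8.5],"rot":[0,0.1,0.1],"gripper":7}
    - {"offset":[-0.05,-0.1,10.5],"rot":[0,0.1,0.1],"gripper":7}
    - {"offset":[-0.05,-0.1,12],"rot":[0,0.1,0.1],"gripper":7}
    - {"offset":[-0.05,-0.1,12.9],"rot":[0,0.1,0.1],"gripper":7}
    - {"offset":[-0.05,-0.1,12.9],"rot":[0,0.1,0.1],"gripper":7}
    - {"offset":[-0.05,-0.1,12.9],"rot":[0,0.1,0.1],"gripper":7}

```text
time_s: 12.6
eef_pos: [462.3, -65.5, 91.3]
ee_rot: [-0.0, 0.091, 0.996, 0.0]
force: [0.3, -0.3, 0.2]
grip_width: 0.818
grip_force: 0.0
```

Call:
step_arm:
  plan:
    - {"offset":[0,0,0],"rot":[0,0,0],"gripper":3}
    - {"offset":[0,0,0],"rot":[0,0,0],"gripper":3}
    - {"offset":[0,0,0],"rot":[0,0,0],"gripper":3}
    - {"offset":[0,0,0],"rot":[0,0,0],"gripper":3}
    - {"offset":[0,0,0],"rot":[0,0,0],"gripper":3}
    - {"offset":[0,0,0],"rot":[0,0,0],"gripper":3}
    - {"offset":[0,0,0],"rot":[0,0,0],"gripper":3}
    - {"offset":[0,0,0],"rot":[0,0,0],"gripper":3}
  squeeze: 50

```text
time_s: 13.4
eef_pos: [462.4, -65.5, 91.5]
ee_rot: [0.0, 0.091, 0.996, 0.0]
force: [-0.7, 0.4, 6.4]
grip_width: 0.463
grip_force: 51.2
```

Call:
step_arm:
  plan:
    - {"offset":[0,0,-1],"rot":[0,0,0],"gripper":3}
    - {"offset":[0,0,-2.5],"rot":[0,0,0],"gripper":3}
    - {"offset":[0,0,-5],"rot":[0,0,0],"gripper":3}
    - {"offset":[0,0,-9],"rot":[0,0,0],"gripper":3}
    - {"offset":[0,0,-13],"rot":[0,0,0],"gripper":3}
    - {"offset":[0,0,-15],"rot":[0,0,0],"gripper":3}
    - {"offset":[0,0,-15],"rot":[0,0,0],"gripper":3}
    - {"offset":[0,0,-15],"rot":[0,0,0],"gripper":3}

```text
time_s: 14.2
eef_pos: [461.8, -65.4, 240.3]
ee_rot: [-0.001, 0.091, 0.996, 0.0]
force: [-0.0, 1.0, -2.5]
grip_width: 0.462
grip_force: 50.7
```

```bash
python3 - <<'E'
from h import *
import pickle
v=view("wrist"); pickle.dump(v,open("w6.pkl","wb")); s=v["s"]; print(s["eef_pos"],s["grip_width"]*85.4,s["grip_force"],s["force"],s["joints"])
C=cloud(v); A=(C-s["eef_pos"])@RT(s["ee_rot"]).as_matrix()
near=(abs(A[...,0])<35)&(abs(A[...,1])<21)&(A[...,2]>5)&(A[...,2]<100)
hsv=cv2.cvtColor(v["im"],cv2.COLOR_RGB2HSV); org=cv2.inRange(hsv,(0,130,60),(20,255,255))>0
P=A[near&org]; print("sleeve",len(P),np.percentile(P,[1,50,99],axis=0).round(1))
P=A[near&~org&(abs(A[...,1])<18)]
f=P[(P[:,0]>12)&(P[:,0]<30)]; print("rear face x by z:",[(z,np.median(f[(f[:,2]>z)&(f[:,2]<z+5)][:,0]).round(1),((f[:,2]>z)&(f[:,2]<z+5)).sum()) for z in range(35,95,5) if ((f[:,2]>z)&(f[:,2]<z+5)).sum()>5])
t=P[(P[:,2]>34)&(P[:,2]<46)]; print("top z",np.median(t[:,2]) if len(t) else None, f[:,2].min(),f[:,2].max())
# target
h=np.radians(24.5); F=np.array([528,199.1,210])
Rh=R.from_euler("z",h)*R.from_euler("y",-np.radians(20)); Rt=Rh*R.from_euler("z",np.pi)*R.from_euler("x",np.pi)
p=F-Rh.apply([20+.4,0,26-86.5]); print("tcp",p)
pre=p-60*Rh.apply([1,0,0])+[0,0,40]
o1,r1=move(pre,Rt=Rt,s=s); move(p,Rt=Rt,s=s)
E
```

```text
[461.81174664 -65.37195001 240.28015569] 39.440065292005315 50.725017786026 [-0.02361078  0.95448487 -2.50528861] [-3.92664596e-01  2.49726590e-01  1.75818434e+00  9.85037751e-05
  1.13590500e+00 -1.78110759e+00]
sleeve 5652 [[-11.3 -16.   12.1]
 [ 13.1  -0.6  20.3]
 [ 17.7  14.8  38.6]]
rear face x by z: [(35, np.float64(16.4), np.int64(102)), (40, np.float64(18.1), np.int64(1493)), (45, np.float64(19.9), np.int64(466)), (50, np.float64(19.9), np.int64(393)), (55, np.float64(19.9), np.int64(383)), (60, np.float64(20.0), np.int64(331)), (65, np.float64(20.0), np.int64(286)), (70, np.float64(19.9), np.int64(279)), (75, np.float64(20.0), np.int64(246)), (80, np.float64(20.0), np.int64(216))]
top z 41.10001517459819 5.002692657199898 85.40036893598462
tcp [491.72717102 182.56951947 259.87419263]
offset [ 6.19 21.7  -3.88] rot [ -6.  -19.5 -34.6] |o| 22.9
offset [ 1.56 24.93 -1.94] rot [ -6.  -19.5 -34.6] |o| 25.1
```

The lifted housing hangs straight: its rear face is 20.0 mm from the tool axis at every height, with the sleeve on. I'll carry it to the pre-point and then in.

Call:
step_arm:
  plan:
    - {"offset":[1,3.5,-0.6],"rot":[-1,-3,-5.5],"gripper":3}
    - {"offset":[2,7,-1.3],"rot":[-2,-6,-11],"gripper":3}
    - {"offset":[3,10.5,-1.9],"rot":[-3,-9.3,-16.5],"gripper":3}
    - {"offset":[4,14,-2.5],"rot":[-4,-12.5,-22],"gripper":3}
    - {"offset":[5,17.5,-3.1],"rot":[-5,-15.7,-28],"gripper":3}
    - {"offset":[5.8,20,-3.6],"rot":[-5.6,-18,-32],"gripper":3}
    - {"offset":[6.2,21.7,-3.9],"rot":[-6,-19.5,-34.6],"gripper":3}
    - {"offset":[6.2,21.7,-3.9],"rot":[-6,-19.5,-34.6],"gripper":3}
    - {"offset":[6.2,21.7,-3.9],"rot":[-6,-19.5,-34.6],"gripper":3}
    - {"offset":[6.2,21.7,-3.9],"rot":[-6,-19.5,-34.6],"gripper":3}

```text
time_s: 15.25
eef_pos: [440.7, 158.4, 279.1]
ee_rot: [0.169, -0.208, 0.963, 0.036]
force: [0.3, -0.4, -2.1]
grip_width: 0.456
grip_force: 51.1
```

```bash
cat > tgt.py <<'E'
from h import *
F=np.array([528,199.1,210]); Rh=R.from_euler("z",24.5,degrees=True)*R.from_euler("y",-20,degrees=True); Rt=Rh*R.from_euler("z",np.pi)*R.from_euler("x",np.pi)
p=F-Rh.apply([20,0,26-86.5])
E
python3 - <<'E'
from tgt import *
s=sense(); print(p,s["eef_pos"],s["force"],s["grip_width"]*85.4); move(p,Rt=Rt,s=s)
E
```

```text
[492.06920457 182.72539314 260.01100069] [440.69147459 158.3650603  279.09974648] [ 0.28842065 -0.38120559 -2.12929806] 38.97037741534682
offset [-4.7   0.1   3.73] rot [-0.1 -0.1 -0.1] |o| 6.0
```

Call:
step_arm:
  plan:
    - {"offset":[-0.8,0,0.6],"rot":[-0.1,-0.1,-0.1],"gripper":3}
    - {"offset":[-1.7,0,1.4],"rot":[-0.1,-0.1,-0.1],"gripper":3}
    - {"offset":[-2.7,0.1,2.2],"rot":[-0.1,-0.1,-0.1],"gripper":3}
    - {"offset":[-3.6,0.1,2.9],"rot":[-0.1,-0.1,-0.1],"gripper":3}
    - {"offset":[-4.3,0.1,3.4],"rot":[-0.1,-0.1,-0.1],"gripper":3}
    - {"offset":[-4.7,0.1,3.73],"rot":[-0.1,-0.1,-0.1],"gripper":3}
    - {"offset":[-4.7,0.1,3.73],"rot":[-0.1,-0.1,-0.1],"gripper":3}
    - {"offset":[-4.7,0.1,3.73],"rot":[-0.1,-0.1,-0.1],"gripper":3}
    - {"offset":[-4.7,0.1,3.73],"rot":[-0.1,-0.1,-0.1],"gripper":3}
    - {"offset":[-4.7,0.1,3.73],"rot":[-0.1,-0.1,-0.1],"gripper":3}

```text
time_s: 16.25
eef_pos: [491.9, 183.5, 261.2]
ee_rot: [0.171, -0.21, 0.962, 0.037]
force: [-0.1, 0.4, -1.0]
grip_width: 0.461
grip_force: 51.2
```

```bash
python3 - <<'E'
from tgt import *
v=view("wrist"); s=v["s"]; print(s["eef_pos"],s["force"],s["dq"].round(3),s["grip_width"]*85.4); move(p,Rt=Rt,s=s)
C=cloud(v); A=(C-s["eef_pos"])@RT(s["ee_rot"]).as_matrix()
near=(abs(A[...,0])<35)&(abs(A[...,1])<18)&(A[...,2]>5)&(A[...,2]<100)
hsv=cv2.cvtColor(v["im"],cv2.COLOR_RGB2HSV); org=cv2.inRange(hsv,(0,130,60),(20,255,255))>0
P=A[near&org]; print("sleeve",np.percentile(P,[1,99],axis=0).round(1))
f=A[near&~org&(A[...,0]>12)&(A[...,0]<30)]; print([(z,np.median(f[(f[:,2]>z)&(f[:,2]<z+5)][:,0]).round(1)) for z in (50,60,70,80)],np.median(f[(f[:,2]>34)&(f[:,2]<46)][:,2]))
sc=view("scene"); t=view("top"); a,b=sc["im"][100:250,170:300],t["im"][90:240,110:240]
save("fin",np.hstack([cv2.resize(x,(390,450),interpolation=3) for x in(a,b)])); print(proj(sc,[528,199,210])-[170,100],proj(t,[528,199,210])-[110,90])
E
```

```text
[491.90023705 183.51082828 261.17766875] [-0.05622083  0.39031453 -1.04069972] [-0.001  0.001 -0.001 -0.001 -0.001 -0.001] 39.33374101743554
offset [ 0.06 -0.08  0.1 ] rot [0.  0.1 0.1] |o| 0.1
sleeve [[-10.5 -14.9  11.9]
 [ 18.5  15.8  38.5]]
[(50, np.float64(20.2)), (60, np.float64(20.2)), (70, np.float64(20.2)), (80, np.float64(20.3))] 41.043938643147484
[48.27561226 47.56398081] [ 65.03807164 107.81173105]
```

View pics/fin.png

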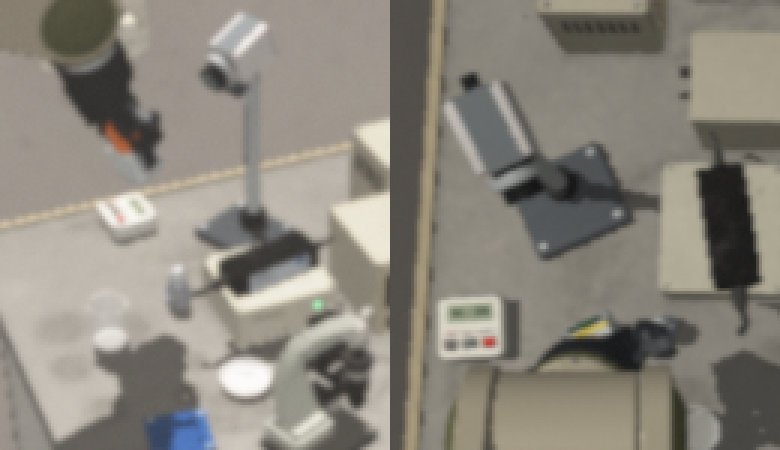

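The housing is leant back in front of the lens, with the sleeve still on (orange at (118,137)). The yellow edge and green window face the camera, and the bystanders haven't moved. A 1.4 mm trim remains.

Call:
step_arm:
  plan:
    - {"offset":[0.06,-0.08,0.1],"rot":[0,0.1,0.1],"gripper":3}
    - {"offset":[0.06,-0.08,0.1],"rot":[0,0.1,0.1],"gripper":3}
    - {"offset":[0.06,-0.08,0.1],"rot":[0,0.1,0.1],"gripper":3}
    - {"offset":[0.06,-0.08,0.1],"rot":[0,0.1,0.1],"gripper":3}
    - {"offset":[0.06,-0.08,0.1],"rot":[0,0.1,0.1],"gripper":3}
    - {"offset":[0.06,-0.08,0.1],"rot":[0,0.1,0.1],"gripper":3}

```text
time_s: 17.0
eef_pos: [492.2, 182.7, 259.8]
ee_rot: [0.17, -0.209, 0.962, 0.037]
force: [-0.6, -0.2, -1.2]
grip_width: 0.46
grip_force: 51.2
```

```bash
python3 - <<'E'
from tgt import *
s=sense(); o,r=move(p,Rt=Rt,s=s); print(s["dq"].round(3),s["grip_force"])
if np.linalg.norm(o)<0.25 and np.linalg.norm(r)<1: print(finish_job())
E
```

```text
offset [ 0.    0.   -0.02] rot [0. 0. 0.] |o| 0.0
[-0.001  0.001  0.    -0.     0.001 -0.002] 51.191571950912476
the job is handed in; nothing more can be done
None
```

The job is handed in at 17.0 s, though its verdict wasn't shown: the sleeve is fully home and released, and the arm is holding the housing still with its window at the focus point facing the lens, the tool within 0.2 mm of the target I measured.

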